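# Close the drawer that hides the screwdriver, then point the screwdriver out

## Robot

A 6-joint arm with a two-finger parallel gripper is mounted at the origin on the work surface. World frame = base frame: x ahead of the robot, y to its left, z up, the work surface at z = 0. Lengths are in m, angles in rad, forces in N, time in s.
With the tool pointing down it reaches from about 0.3 to 0.95 m from the base axis. Payload 3.1 kg.
Tool frame: the origin (TCP) lies between the finger pads, 19 mm behind the fingertips; this is the grasp point; z points along the fingers, y is the line along which they close (so a half turn about z gives the same grasp; the last joint's range is limited). The gripper opens to 85 mm and grips with 20 to 120 N. Pads are 22 mm wide; open, the fingers measure 114 mm over their backs; the gripper's body (76 mm by 85 mm) begins 54 mm behind the grasp point. The pads swing forward as they close: fully open they stand 13 mm farther back than shut.
Start: joints at [1.163, 0.308, 1.634, -0, 1.2, -0.07], TCP at [0.207, 0.59, 0.25] pointing down, gripper open.
Joint ranges: [-3.06, 3.06], [-0.79, 1.96], [0.05, 2.63], [-1.19, 4.34], [0.05, 2.64], [-2.94, 2.94]. Speed limits (rad/s): [2.79, 2.79, 3.14, 3.14, 3.14, 3.14].

## Interface

Orientations are given as a 3x3 rotation matrix whose columns are the frame's x, y, z axes.
In Python, from bench import robot, solver, telemetry, vision gives the robot as it stands. The module is installed in compiled form; this text tells all that it offers. Calls block until the motion is done:
- robot.move_to(position, orientation): joint-space move of the TCP to a pose.
- robot.servo_line(position, frame=None, v=0.15, max_force=None): straight line of the TCP; frame=None keeps the orientation; v is the mean speed in m/s. With max_force (N) it stops when the force on the tool has changed by that much, and returns True; else False.
- robot.move_joints(angles): joint-space move.
- robot.command_gripper(opening, strength=None): finger opening in m; strength is the grip in N (None keeps the last); returns when the fingers have stopped.
- robot.dwell(seconds).
- solver.ik(position, orientation): joint angles nearest the present ones, or None.
- telemetry.get_state(): the state.
- vision.get_image(name): name is "side" or "top"; returns the picture (384x512x3 uint8, blue, green, red); there is no depth.
- vision.calibration(name): a dict with "fov_y" (degrees; the focal length in pixels is half the picture's height over the tangent of half this angle, whatever the lens; pixels are square), "cx", "cy" (the principal point, pixels), "rvec" (rotation vector, rad) and "tvec" (3), from world to camera coordinates, as OpenCV has them. Camera axes: x right, y down, z forward; pixel columns grow to the right and rows downward; lengths in m; the calibration is good to about 2 mm. A picture is of the moment at which its call begins. calibration takes no time and is no camera call.
A pose or a line that the arm cannot do raises robot.IKError and nothing moves.
- robot.hand_in(): hands the job in; it is judged then, once.
The state is a dict: "time": time; "joints": joint angles; "qd": joint speeds; "tau": joint torques, N m; "eef_pos": TCP position; "orientation": TCP orientation; "wrist_force": force on the tool from outside, world axes, zero at the start; "torque": the same for the moment, N m; "finger_gap": finger opening in m; "grasp_force": force on a finger pad.
Only numpy, scipy, OpenCV 4.12 (cv2) and the standard library are available. Lean on these libraries where they do the work, as an engineer would, in place of code of your own. Each camera call takes 0.05 s, during which the arm holds its last target. There are 200 camera calls.

## Task

The small drawer box on the upper shelf has been left open over the screwdriver on the lower shelf. With the fingertips, push the drawer gently until it is fully home, then point down at the middle of the screwdriver's orange handle from about two centimetres above it, without touching it, and stay still there for two seconds; finish still pointing. Do not touch or move the screwdriver, the torch, the dish of screws or the toolbox.

Things in the scene. Friction and masses are not known exactly. Their poses are not given: they have to be found in the camera images.
- unit: fixed stepped shelf unit of pale ash, 1000 mm wide (y). Origin on the work surface (z 0), in the middle of its width. Its x axis points away from the robot into the unit. Lower shelf: top 18 mm above the origin, from x -290 to +210 mm. Upper shelf: board 18 mm thick, top 118 mm above the origin, set back: from x -30 to +210 mm
- drawer_box: fixed wooden drawer box on the upper shelf, 200 x 200 mm in plan and 90 mm high, left or right of the toolbox. Origin at the centre of its underside; x axis points away from the robot into the box, z up. The drawer slides out of its front along -x
- drawer (a joint): how far the drawer stands out of the box, in m: 0 fully home (a hard stop), up to 0.18; starts at 0.135 to 0.165. It runs level on metal runners, has no spring and stays where it is left; friction about 1.5 N, damping 8 N s/m, drawer about 0.6 kg
- drawer_front (a point): centre of the outer face of the drawer's front panel, moving with the drawer; axes as the drawer box. The panel is flat (a flush brass plate on it, no knob), 196 mm wide (y), 84 mm high (42 mm above and below this point), 12 mm thick; with the drawer home this point is 112 mm in front of the box's origin, and the box's top is 45 mm above it. Behind the panel is the open-topped drawer tray
- screwdriver: loose screwdriver, 200 mm long with an orange round handle (100 mm long, 26 mm thick) and a steel shaft 6 mm thick, lying on the lower shelf in front of the drawer box, all or mostly under the open drawer. Origin at mid length on its underside; x axis along it towards the tip, handle on the -x half. The handle's middle is 100 to 155 mm in front of the closed drawer's front
- handle_mid (a point): middle of the screwdriver's orange handle, on the handle's axis: 13 mm below the handle's top, 13 mm above the lower shelf
- torch: loose blue plastic torch with black ends, lying on the lower shelf beside the screwdriver, 150 mm long, 48 mm thick. Origin on its underside near mid length; x axis along it towards the lens
- dish: loose round white ceramic dish with screws in it, on the lower shelf beside the screwdriver on the side away from the torch, 90 mm across the rim, 32 mm high. Origin at the centre of its underside
- toolbox: fixed plastic toolbox, black with a red lid and a yellow snap latch in front, on the upper shelf beside the drawer box; 156 x 286 mm in plan, 110 mm high, 143 mm high with its handle. Origin at the centre of its underside; its axes are parallel to the unit's
Not all that is in view belongs to the job. There is more than one size of the torch; the one meant has the size given above.

How it is judged:
On the way, in this order (a step that is already met when the one before it is completed fails the run):
1. the drawer is pushed fully home (value of joint drawer below 0.005 m), for 0.2 s.
2. the tool point is held just above the middle of the screwdriver's handle, with the drawer home (value of joint drawer below 0.005 m and horizontal distance between the grasp point and handle_mid below 0.02 m and distance between the grasp point and handle_mid below 0.075 m and height (world z) of the grasp point above 0.05 m), for 1.8 s.
At the end, for the whole second after the job is handed in: The drawer is home (within 5 mm); the TCP is still above the middle of the screwdriver's handle, within 20 mm sideways and within 75 mm of the handle's axis (fingertips at most about 4 cm above the handle); screwdriver, torch and dish are within 8 mm of where they began and at rest (all of step 2 and distance of each of screwdriver, torch, dish from where it was at the start of the episode below 0.008 m and linear speed of each of screwdriver, torch, dish below 0.02 m/s); the robot touches nothing.
It fails at once if the robot touches the screwdriver (contact force between any of the fingers, the arm and screwdriver above 0.4 N).
It fails at once if the robot touches the torch, the dish of screws or the toolbox (contact force between any of the fingers, the arm and torch above 0.4 N or contact force between any of the fingers, the arm and dish above 0.4 N or contact force between any of the fingers, the arm and toolbox above 0.4 N).
It fails at once if the screwdriver, torch or dish is lifted, carried or shoved more than 10 mm (distance of any of screwdriver, torch, dish from where it was at the start of the episode above 0.01 m).
It fails at once if the drawer is slammed (faster than 0.4 m/s) (velocity of joint drawer below -0.4 m/s).
It also fails if it takes over 40 s, if anything falls off the work surface, if the arm or the gripper's body presses on something with over 40 N, if the wrist force passes 120 N, or if a joint passes its speed limit or range.

## Working session

There is one attempt and no reset: what is moved stays moved. The work goes in short steps, each a Python script; the robot and the scene stay as the last script left them, time stands still between calls to the robot, and variables do not carry over. Pictures are saved under pics/ and viewed, at most 10 in all, crops included, and the job is handed in when it is done.

```bash
mkdir -p pics; cat > h.py <<'E'
import numpy as np, cv2
from bench import robot, solver, telemetry, vision
def cam(n):
    c=vision.calibration(n); f=192/np.tan(np.radians(c["fov_y"])/2)
    K=np.array([[f,0,c["cx"]],[0,f,c["cy"]],[0,0,1]]); return K,np.array(c["rvec"],float),np.array(c["tvec"],float),c
def ray(n,uv):
    K,r,t,c=cam(n); R=cv2.Rodrigues(r)[0]
    d=np.linalg.inv(K)@np.array([uv[0],uv[1],1.]); return -R.T@t.ravel(), R.T@d
def onz(n,uv,z):
    o,d=ray(n,uv); return o+d*(z-o[2])/d[2]
def onx(n,uv,x):
    o,d=ray(n,uv); return o+d*(x-o[0])/d[0]
def proj(n,P):
    K,r,t,c=cam(n); return cv2.projectPoints(np.array(P,float).reshape(-1,3),r,t,K,None)[0][:,0]
E
python3 - <<'E'
from h import *
for n in("side","top"):
    cv2.imwrite(f"pics/{n}0.png",vision.get_image(n)); print(vision.calibration(n)); print(ray(n,(256,192)))
print(telemetry.get_state())
E
```

```text
{'fov_y': 51.545891623369954, 'cx': 254.3694421590507, 'cy': 191.13965040691218, 'rvec': array([ 2.25158613,  0.65479213, -0.29275365]), 'tvec': array([-0.42970947, -0.08260938,  1.33135195])}
(array([ 0.92018966, -0.62891204,  0.84952528]), array([-0.39242263,  0.61128513, -0.68728194]))
{'fov_y': 51.17475578016388, 'cx': 251.55101308413808, 'cy': 194.85620575359388, 'rvec': array([ 2.0924579 , -2.15105995,  0.15086592]), 'tvec': array([0.05331627, 0.52350499, 1.29619025])}
(array([0.30044647, 0.00735321, 1.36626759]), array([ 0.17404377,  0.01218361, -0.98475082]))
{'time': 0.1, 'joints': array([ 1.16332649e+00,  3.08892742e-01,  1.63507333e+00, -4.30363918e-05,
        1.19971813e+00, -6.97041178e-02]), 'qd': array([-1.58526470e-03, -8.74172361e-04, -2.28276095e-03, -6.46979816e-06,
        9.71787578e-04, -1.75193373e-03]), 'tau': array([ 4.40184513e-04, -4.16407120e+01, -2.77645952e+01, -1.11161764e-04,
        4.07306230e-03,  1.91748228e-06]), 'eef_pos': array([0.20686684, 0.58901146, 0.24887087]), 'orientation': array([[-9.43502557e-01,  3.31364296e-01, -7.92029300e-04],
       [ 3.31365226e-01,  9.43500577e-01, -1.93619545e-03],
       [ 1.05694058e-04, -2.08925633e-03, -9.99997812e-01]]), 'wrist_force': array([-0.84149021,  0.12213644,  0.08204215]), 'torque': array([-0.04746216, -0.00124988, -0.02327328]), 'grasp_force': 0.0, 'finger_gap': 0.08534800158512154}
```

View pics/side0.png

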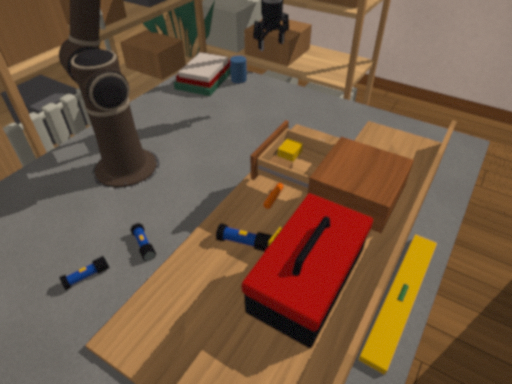

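View pics/top0.png

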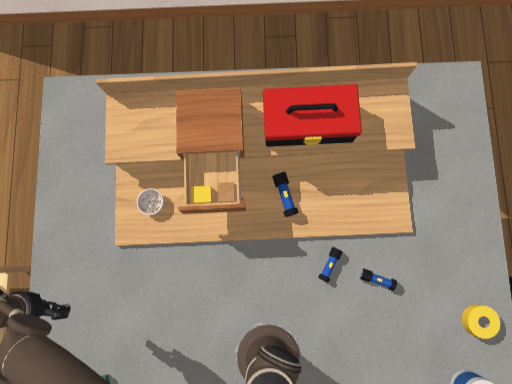

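Side view: the wanted screwdriver's orange handle is at about (273,195), partly under the drawer. The drawer front is at (265,150). Large torch at (240,237), toolbox at (310,265). Top view: drawer front at (212,207), dish at (150,202), shelf torch at (285,195).
Lookalikes: two small torches on the bench at top (330,265) and (378,280), and a yellow block in the drawer at (202,194). The only orange thing is side (273,195). I'll check this in a crop.

```bash
python3 - <<'E'
from h import *
t=cv2.imread("pics/top0.png"); s=cv2.imread("pics/side0.png")
a=cv2.resize(t[75:225,130:310],None,fx=2.2,fy=2.2,interpolation=cv2.INTER_CUBIC)
a=cv2.resize(t[80:220,130:310],(396,308)); b=cv2.resize(s[115:255,205:385],(396,308))
a=cv2.resize(t[80:220,130:310],(720,560)) [:, :]
c=cv2.resize(s[120:250,210:310],(400,520)); 
out=np.zeros((560,800,3),np.uint8)
out[:308,:396]=cv2.resize(t[80:220,130:310],(396,308)); out[:520,400:800]=c
cv2.imwrite("pics/crop0.png",out)
hsv=cv2.cvtColor(s,cv2.COLOR_BGR2HSV)
m=cv2.inRange(hsv,(6,170,120),(18,255,255)); m[:170]=0;m[215:]=0;m[:,:255]=0;m[:,295:]=0
ys,xs=np.nonzero(m);print(len(xs),xs.min(),xs.max(),ys.min(),ys.max())
for i in (ys.argmin(),ys.argmax()): print((xs[i],ys[i]),onz("side",(xs[i],ys[i]),.031))
print("centroid",onz("side",(xs.mean(),ys.mean()),.031))
for p in [(177,89),(241,88),(243,152),(178,156)]: print("boxtop",p,onz("top",p,.208))
for p in [(180,207),(244,204)]: print("front top edge",p,onz("top",p,.205))
for p in [(180,212),(245,209)]: print("front lower edge",p,onz("top",p,.121),onz("top",p,.205))
for p in [(116,245),(411,234)]: print("shelf front",onz("top",p,.018))
for p in [(105,163),(414,148)]: print("upper front",onz("top",p,.118))
print("torch",onz("top",(281,174),.042),onz("top",(291,214),.042),"dish",onz("top",(150,202),.05))
E
```

```text
167 263 294 182 214
(np.int64(279), np.int64(182)) [0.48869932 0.17450862 0.031     ]
(np.int64(292), np.int64(214)) [0.58751466 0.07691509 0.031     ]
centroid [0.49974925 0.12350614 0.031     ]
boxtop (177, 89) [0.83503451 0.25655273 0.208     ]
boxtop (241, 88) [0.83078603 0.05894743 0.208     ]
boxtop (243, 152) [0.62759037 0.05720744 0.208     ]
boxtop (178, 156) [0.62167796 0.2522853  0.208     ]
front top edge (180, 207) [0.46769702 0.24616655 0.205     ]
front top edge (244, 204) [0.47107663 0.0578199  0.205     ]
front lower edge (180, 212) [0.46392318 0.26336756 0.121     ] [0.45289579 0.24609802 0.205     ]
front lower edge (245, 209) [0.46750057 0.05868515 0.121     ] [0.45623188 0.05522253 0.205     ]
shelf front [0.37155798 0.50097803 0.018     ]
shelf front [ 0.38169164 -0.48642154  0.018     ]
upper front [0.63107224 0.50863356 0.118     ]
upper front [ 0.64809434 -0.48406028  0.118     ]
torch [ 0.59358326 -0.06224033  0.042     ] [ 0.45696838 -0.09023269  0.042     ] dish [0.50984386 0.37897019 0.05      ]
```

View pics/crop0.png

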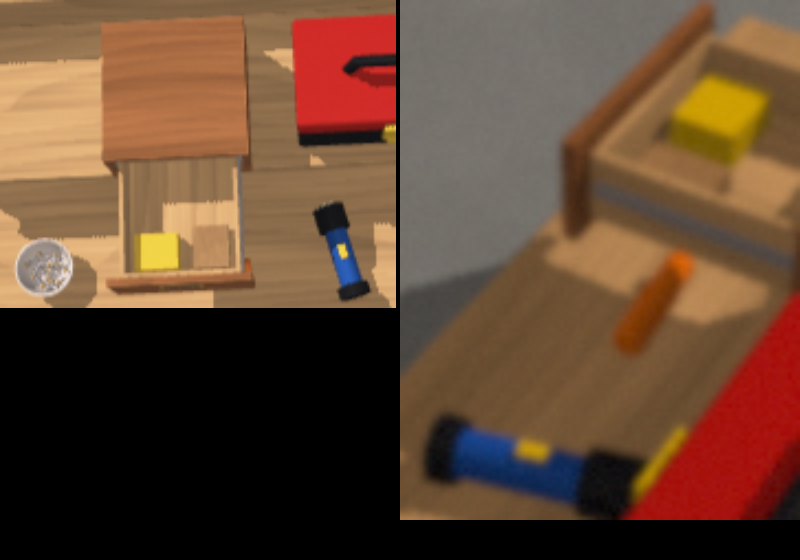

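The crop confirms that the only orange handle is under the drawer, with ends at about side (266,207) and (280,184) and nothing hidden in front of the panel. Next is the push: fingers closed, pointing down, tips against the middle of the panel.

```bash
cat >> h.py <<'E'
O=np.array([[-1,0,0],[0,1,0],[0,0,-1.]])
def st():
    s=telemetry.get_state(); print(round(s["time"],2),s["eef_pos"].round(4),s["wrist_force"].round(2),round(s["finger_gap"],3))
E
python3 - <<'E'
from h import *
robot.command_gripper(0.0)
robot.move_to([.39,.152,.26],O); st()
robot.servo_line([.39,.152,.175],v=.12); st()
print(robot.servo_line([.435,.152,.175],v=.06,max_force=6)); st()
print(robot.servo_line([.64,.155,.175],v=.05,max_force=12)); st()
cv2.imwrite("pics/top1.png",vision.get_image("top"))
cv2.imwrite("pics/side1.png",vision.get_image("side"))
E
```

```text
2.6 [0.3902 0.1525 0.2602] [-0.89  0.46 -0.14] 0.0
3.46 [0.3906 0.1523 0.1755] [-0.27 -0.63 -0.57] -0.0
False
4.36 [0.4346 0.1519 0.1747] [ 1.01 -0.95  0.17] -0.0
True
7.36 [0.6063 0.1543 0.1739] [-0.15 -0.09  1.  ] 0.0
```

View pics/side1.png

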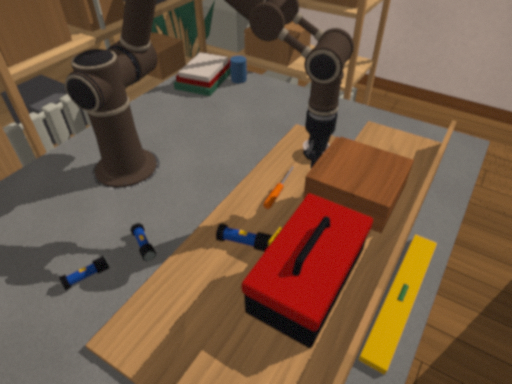

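The drawer looks home and the whole screwdriver is now visible, with the handle at about (273,195) and the shaft running up to (290,170). I'll press once more to confirm the stop, back off, and measure.

```bash
python3 - <<'E'
from h import *
print(robot.servo_line([.63,.155,.175],v=.02,max_force=10)); st()
robot.dwell(.3); st()
robot.servo_line([.40,.155,.175],v=.15); 
robot.servo_line([.30,.155,.26],v=.15); st()
t=vision.get_image("top"); s=vision.get_image("side")
cv2.imwrite("pics/top2.png",t);cv2.imwrite("pics/side2.png",s)
res={}
for n,im,(u0,u1,v0,v1) in(("top",t,(170,260,150,240)),("side",s,(255,300,165,215))):
    hsv=cv2.cvtColor(im,cv2.COLOR_BGR2HSV); m=cv2.inRange(hsv,(5,185,110),(17,255,255))
    k=np.zeros_like(m);k[v0:v1,u0:u1]=255;m&=k
    c=max(cv2.findContours(m,cv2.RETR_EXTERNAL,cv2.CHAIN_APPROX_NONE)[0],key=cv2.contourArea)
    r=cv2.minAreaRect(c); b=cv2.boxPoints(r); res[n]=r[0]
    print(n,cv2.contourArea(c),r, onz(n,r[0],.031).round(4))
    ss=sorted(b.tolist()); e=sorted([(np.hypot(*(b[i]-b[(i+1)%4])),i) for i in range(4)])
    for _,i in e[:2]: q=(b[i]+b[(i+1)%4])/2; print("  end",q,onz(n,q,.031).round(4))
(o1,d1),(o2,d2)=ray("top",res["top"]),ray("side",res["side"])
l=np.linalg.lstsq(np.c_[d1,-d2],o2-o1,rcond=None)[0];p,q=o1+d1*l[0],o2+d2*l[1]; print("tri",p,q)
out=np.zeros((500,800,3),np.uint8); out[:,:400]=cv2.resize(t[120:245,150:250],(400,500)); out[:,400:]=cv2.resize(s[120:245,230:330],(400,500)); cv2.imwrite("pics/crop2.png",out)
E
```

```text
True
7.96 [0.6058 0.1545 0.1721] [ 0.16 -0.48 -0.69] 0.0
8.26 [0.605  0.1544 0.1714] [ 0.06  0.08 -0.77] -0.0
10.8 [0.3002 0.1549 0.2597] [0.81 0.1  0.15] -0.0
top 148.5 ((228.9154052734375, 202.32310485839844), (6.325770854949951, 28.77605628967285), 82.87498474121094) [0.5039 0.1162 0.031 ]
  end [243.19232 200.53848] [0.5085 0.0678 0.031 ]
  end [214.63849 204.10773] [0.4992 0.1645 0.031 ]
side 172.5 ((272.81201171875, 195.21600341796875), (8.285165786743164, 28.2707576751709), 34.695152282714844) [0.5025 0.1139 0.031 ]
  end [280.858   183.59401] [0.4972 0.1712 0.031 ]
  end [264.76602 206.838  ] [0.5076 0.0601 0.031 ]
tri [0.503923   0.11620749 0.03053424] [0.50208406 0.11473245 0.03013391]
```

View pics/crop2.png

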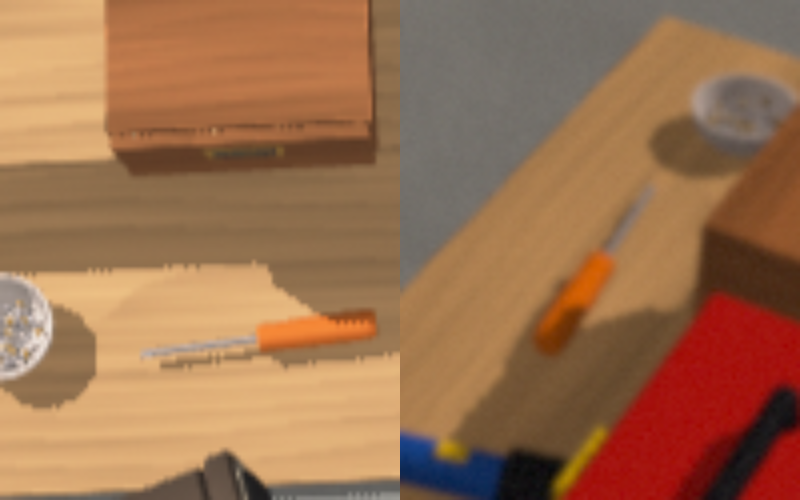

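The drawer is closed flush with the box (brass plate at top view around (211,158)). Two separate force stops at the same x confirm it. Both views put the handle middle at about (0.503, 0.1155, 0.031), so I'll point there.

```bash
python3 - <<'E'
from h import *
robot.servo_line([.503,.1155,.2],v=.15); st()
robot.servo_line([.503,.1155,.084],v=.06,max_force=5); st()
robot.dwell(.6); st()
t=vision.get_image("top"); s=vision.get_image("side")
out=np.zeros((500,800,3),np.uint8); out[:,:400]=cv2.resize(t[120:245,150:250],(400,500)); out[:,400:]=cv2.resize(s[120:245,230:330],(400,500)); cv2.imwrite("pics/crop3.png",out)
E
```

```text
12.48 [0.5025 0.1157 0.2002] [-0.23 -0.57 -0.79] 0.0
14.57 [0.5033 0.1156 0.0843] [-0.64  0.21  0.13] 0.0
15.17 [0.503  0.1155 0.084 ] [ 0.03 -0.52 -0.3 ] 0.0
```

View pics/crop3.png

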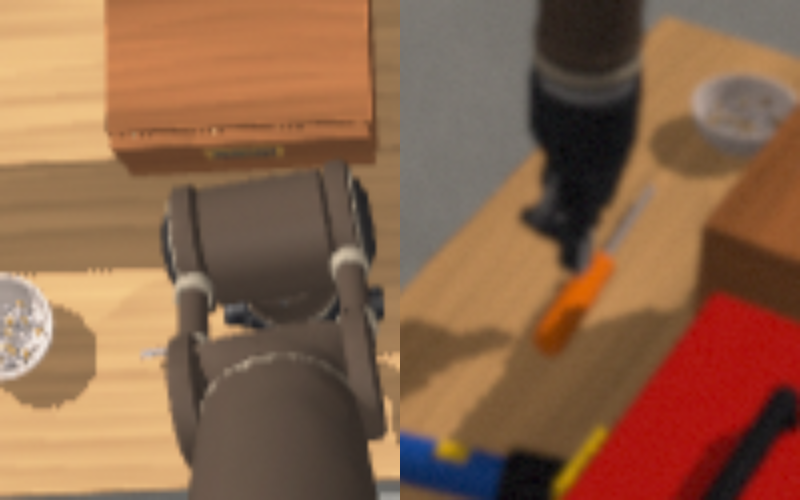

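The fingertips are at about side (274,187), just above the handle, and the screwdriver hasn't moved. I'll check the projected tip, hold still, and hand in.

```bash
python3 - <<'E'
from h import *
p=proj("side",[[.503,.1155,.065],[.503,.1155,.031]]); print(p)
robot.dwell(2.2); st()
if np.hypot(*(p[0]-[274.3,187]))<6: print(robot.hand_in())
E
```

```text
[[273.50842486 186.54511696]
 [273.21649105 194.96798323]]
17.47 [0.503  0.1155 0.084 ] [0.45 0.21 0.38] -0.0
the job is handed in; nothing more can be done
None
```

I pushed the drawer home and handed the job in with the closed fingertips held about 2 cm above the middle of the orange handle; the pictures show the screwdriver and dish unmoved, but the hand-in gave no verdict.

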